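Set the date marker's click collar and hold it flush on the sloping label pad

ROBOT

A 6-joint arm with a two-finger parallel gripper is mounted at the origin on a cart in front of the work surface, level with it; the furniture and walls round the work are solid. World frame = base frame: x ahead of the robot, y to its left, z up, the work surface at z = 0. Lengths are in m, angles in rad, forces in N, time in s.
With the tool pointing down it reaches from about 0.325 to 0.925 m from the base axis. Payload 3.1 kg.
Tool frame: the origin (TCP) lies midway between the tips of the shut fingers; the grasp point (between the pads) lies r.grip_point_offset behind it (r.grip_point_offset is the distance from the TCP to the grasp point, in m); z points along the fingers, y is the line along which they close (so a half turn about z gives the same grasp; the last joint's range is limited). The gripper opens to 85 mm and grips with 20 to 120 N. Pads are 22 mm wide; open, the fingers measure 114 mm over their backs; the gripper's body (76 mm by 85 mm) begins 54 mm behind the grasp point. The pads swing forward as they close: fully open they stand 13 mm farther back than shut.
Start: joints at [-1.442, 0.217, 1.613, -0, 1.311, -0.112], TCP at [0.149, -0.607, 0.231] pointing down, gripper open.
Joint ranges: [-2.75, 2.75], [-0.78, 2.1], [0.31, 2.55], [-1.13, 4.27], [0.13, 2.63], [-2.58, 2.58]. Speed limits (rad/s): [2.79, 2.79, 3.14, 3.14, 3.14, 3.14].

INTERFACE

Orientations are given as a unit quaternion [w, x, y, z].
In Python, from bench import r gives the robot as it stands.
- The arm moves only by the shell command python3 -m pendant 'ROWS' [OPENING] [FORCE]. ROWS is a JSON list of rows, 1 to 12 of them, each an object with the fields xyz (a list: dx, dy, dz in fractions of the full range, 1 being 1 m), rotvec (a list: a rotation vector rx, ry, rz in a scale on which 1.0 is 90 degrees); a field left out counts as zero; each row is the pose to reach, as a shift and turn from the pose commanded when the command began, along the tool's axes at that moment; what a row does not reach only later rows make up. A row lasts 1/8 s, in which the tool goes at most 0.0625 m and 0.188 rad, less where a joint would pass 70% of its speed; a pose out of reach is approached as far as the arm can. OPENING is the finger opening in m, set as the command begins (- or left out keeps the last). The fingers move at their own pace and stop on an object; FORCE is the grip in N (left out, the last holds). Time passes only in rows, so rows that do not move let the fingers close. It prints the time, the measured TCP pose, the force, the opening and the grip force at its end. Input that does not fit is refused with a message, and nothing moves.
- r.observe(): the state, without advancing time (a new reading comes with each control period).
- r.read_camera(name): name is "side" or "top" or "wrist"; returns a dict with "img" (480x640x3 uint8, red, green, blue), "depth" (480x640 float32, m along the optical axis (not along the pixel's ray), 0 where there is no reading), "fovy" (degrees; the focal length in pixels is half the picture's height over the tangent of half this angle, whatever the lens; pixels are square), "cx", "cy" (the principal point, pixels), "k1" (the pictures are not rectified: a ray, as slopes to the right and down, at radius r is drawn at 1 + k1 r^2 times it, then the intrinsics apply), "pose" (4x4, takes a point from camera to world coordinates); the wrist camera has in their place "T_tool_cam" (4x4, takes a point from camera to tool coordinates, whose origin is the TCP and whose axes are the flange's). Camera axes: x right, y up, looking along -z (the intrinsics and any distortion apply to the point x, -y, -z); pixel columns grow to the right and rows downward; lengths in m; the calibration is good to about 2 mm. A picture is of the moment at which its call begins: read the wrist's pose just before it.
- r.sign_off(): hands the job in; it is judged then, once.
The state is a dict: "time_s": time; "q": joint angles; "qd": joint speeds; "effort": joint torques, N m; "eef_pos": TCP position; "ee_rot": TCP orientation; "contact_force": force on the tool from outside, world axes, zero at the start; "ft_torque": the same for the moment, N m; "gripper_width": finger opening in m; "finger_force": force on a finger pad.
Only numpy, scipy, OpenCV 4.12 (cv2) and the standard library are available. Lean on these libraries where they do the work, as an engineer would, in place of code of your own. Each camera call takes 0.05 s, during which the arm holds its last target. There are 200 camera calls.

TASK

While the blue date marker stands in its holder, turn its black click collar until the yellow pointer is at the three-dot mark. Then lift the marker out, tilt it to match the slope of the label pad and press its rubber face flush and square inside the red frame, so that the sprung pad sinks about halfway (5 mm of its 10 mm travel). Finish still gripping the marker and holding it pressed there; do not change the stage's slope or disturb the things around.

Things in the scene. Friction and masses are not known exactly. Their poses are not given: they have to be found in the camera images.
- date_marker: Loose hand stamp, 0.2 kg, 70 mm high, upright in its holder. Origin: centre of its rubber face (underside); z up, x along its length. Rubber 56 x 42 mm (x by y), 4 mm; blue base 60 x 46 to z = 16 mm; grey waist 44 x 46 to z = 40 (grip here, flat sides 46 mm apart in y); blue deck 60 x 46 to z = 50; collar on top. On the deck's -x side, rows of 1 to 4 white dots, 0.5 rad apart, anticlockwise.
- collar (a joint): Angle of the round black click collar (33 mm diameter, z = 50.5 to 70.5 mm on the marker's z axis) with yellow pointer; grows anticlockwise seen from above. Clicks at 0 (one dot), 0.5 (two), 1.0 (three) and 1.5 (four dots), stops just outside. It starts anywhere from one to two dots, turns with less than 0.1 N m and snaps to the nearer click when let go.
- marker_holder: The marker's holder, fixed: dark steel base 110 x 100 x 5 mm with an aluminium rim round a shallow pocket, rim top 13 mm over the table, pocket floor at z = 5 mm. Origin: centre of its underside. The marker's long side lies along the holder's x, with 1.5 mm play all round.
- tilt_stage: Grey stage fixed to the table, base 130 x 150 x 10 mm (x by y), origin: centre of its underside. Two cheeks at y = +-64 mm, 100 mm high, carry a platform 116 x 112 mm that tilts about a level axis along y, 75 mm up. Stiff friction (6 N m) clamps it at a slope of 11 to 29 degrees that differs from run to run; low edge on the -x side (towards the robot).
- pad_face (a point): Centre of the face of the sprung label pad (96 x 84 mm, green with white label and a red frame 68 x 54 mm outside, long side along x) on the tilted platform, 22 mm out from the tilt axis when not pressed. z is the outward normal of the face, y along the tilt axis, x up the slope. The point sinks with the pad.
- pad (a joint): How far the label pad is pressed in along its normal: 0 out to 0.010 m at the stop. Its spring gives about 1.5 N at first touch and 1.5 N more per mm (9 N at 5 mm).
- platform_edge (a point): Middle of the high edge of the tilting platform, on its upper side; it stays still as long as the slope is not altered.
- packet_1: Clear-wrapped biscuit packet, 88 x 135 x 13 mm, lying flat on the table behind the work; leave alone. Origin: centre of underside.
- dial_timer: Round kitchen timer, red top on white foot, 64 mm diameter, 37 mm high; leave alone. Origin: centre of underside.

How it is judged:
By the outcome, as a careful person would: the job done as asked, in the order asked, and still so for the second after the job is handed in, while the arm keeps its last pose, push and grip.
It also fails if it takes over 58 s, if anything falls off the work surface, if the arm or the gripper's body presses on something with over 40 N, if the wrist force passes 120 N, or if a joint passes its speed limit or range.

## Working session

There is one attempt and no reset: what is moved stays moved. The work goes in short steps, Python scripts to look and compute and a shell command to move; the robot and the scene stay as the last step left them, time stands still between calls to the robot, and variables do not carry over. Pictures are saved under pics/ and viewed, at most 10 in all, crops included, and the job is handed in when it is done.

```bash
ls; mkdir -p pics
cat > h.py <<'E'
import numpy as np, cv2
from bench import r
from scipy.spatial.transform import Rotation as R
def cam(n):
    s=r.observe(); c=r.read_camera(n)
    if 'pose' in c: T=np.array(c['pose'])
    else:
        W=np.eye(4); q=s['ee_rot']; W[:3,:3]=R.from_quat([q[1],q[2],q[3],q[0]]).as_matrix(); W[:3,3]=s['eef_pos']; T=W@np.array(c['T_tool_cam'])
    c['T']=T; c['f']=240/np.tan(np.radians(c['fovy'])/2); return c
def rays(c,uv):
    uv=np.asarray(uv,float).reshape(-1,2); K=np.array([[c['f'],0,c['cx']],[0,c['f'],c['cy']],[0,0,1]])
    d=cv2.undistortPoints(uv.reshape(-1,1,2),K,np.array([c['k1'],0,0,0,0.]))[:,0]
    return np.c_[d[:,0],-d[:,1],-np.ones(len(d))]
def onz(c,uv,z):
    d=rays(c,uv)@c['T'][:3,:3].T; o=c['T'][:3,3]; return o+d*((z-o[2])/d[:,2])[:,None]
def pts(c,uv):
    uv=np.asarray(uv).reshape(-1,2); dep=c['depth'][uv[:,1].astype(int),uv[:,0].astype(int)]
    return (rays(c,uv)*dep[:,None])@c['T'][:3,:3].T+c['T'][:3,3], dep>0
def save(c,n): cv2.imwrite('pics/'+n+'.png',c['img'][:,:,::-1])
E
python3 - <<'E'
from h import *
for n in ['top','side']:
    c=cam(n); save(c,n+'0'); print(n,c['T'].round(3).tolist(),c['f'],c['k1'])
print(r.observe(),r.grip_point_offset)
E
```

```text
pics
top [[0.008, 0.99, -0.141, 0.364], [-1.0, 0.01, 0.016, 0.079], [0.018, 0.141, 0.99, 1.454], [0.0, 0.0, 0.0, 1.0]] 538.5921727482706 -0.16652973554290287
side [[-0.973, 0.076, -0.218, 0.226], [-0.231, -0.348, 0.908, 1.348], [-0.007, 0.934, 0.357, 0.59], [0.0, 0.0, 0.0, 1.0]] 594.9733824310857 -0.02360613867539255
{'time_s': 0.1, 'q': array([-1.44219317e+00,  2.17707843e-01,  1.61483536e+00, -8.55111732e-06,
        1.31128463e+00, -1.12183180e-01]), 'qd': array([ 0.00111168, -0.00311925, -0.00482822, -0.00099485,  0.00186866,
       -0.00047503]), 'effort': array([-2.97091619e-04, -3.98074722e+01, -3.04970813e+01, -1.23936138e-04,
        4.23204299e-03,  1.68013827e-05]), 'eef_pos': array([ 0.14897277, -0.60620428,  0.23004856]), 'ee_rot': array([-1.11751733e-03,  9.92760740e-01,  1.20103558e-01, -1.33063140e-05]), 'contact_force': array([ 0.26317498, -0.35580222, -0.0013144 ]), 'ft_torque': array([-0.00310682, -0.02998641, -0.04368639]), 'finger_force': 0.0, 'gripper_width': 0.08559652861572276} 0.0187
```

View pics/top0.png

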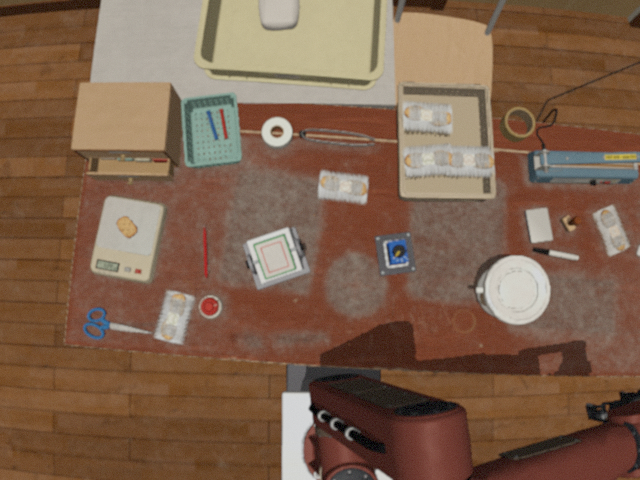

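View pics/side0.png

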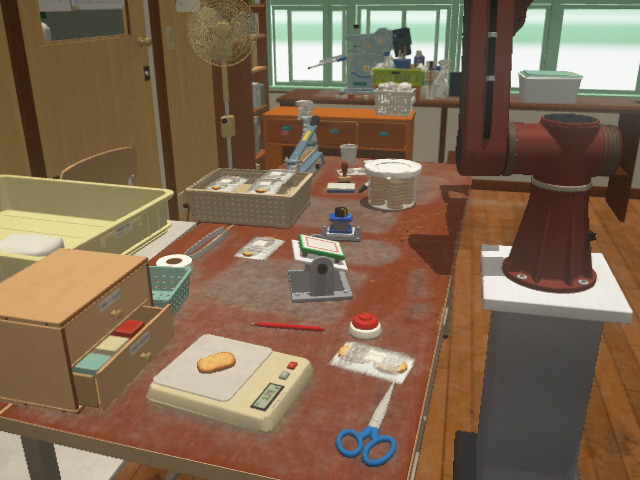

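Top view: the marker in its holder is at about (397,251), the tilt stage at (277,257) with the red frame on it, the timer at (210,307) and a white pot at (515,290). The side view shows the same layout, with the stage at (320,265) and the marker at (341,222).

Run:
```python
from h import *
c=cam('top'); im=c['img']; hsv=cv2.cvtColor(im,cv2.COLOR_RGB2HSV)
# blue marker
def big(m,x0,x1,y0,y1):
    k=np.zeros_like(m); k[y0:y1,x0:x1]=m[y0:y1,x0:x1]
    cs=cv2.findContours(k,cv2.RETR_EXTERNAL,cv2.CHAIN_APPROX_NONE)[0]; return max(cs,key=cv2.contourArea)
def edge(P):
    a=cv2.minAreaRect((P[:,:2]*1000).astype(np.float32)); return a
b=big(cv2.inRange(hsv,(105,120,50),(125,255,255)),370,425,225,285)
print('blue',edge(onz(c,b[:,0],.055)))
g=big(255-cv2.inRange(hsv,(0,90,0),(14,255,255)),365,425,225,285)
print('holder',edge(onz(c,g[:,0],.005)))
y=cv2.inRange(hsv,(22,100,120),(35,255,255)); ys=np.argwhere(y[225:285,370:425])+[225,370]; print('yellow',len(ys),onz(c,ys[:,::-1],.072).mean(0) if len(ys) else 0)
red=cv2.inRange(hsv,(0,90,120),(10,255,255))|cv2.inRange(hsv,(170,90,120),(180,255,255))
k=big(red,252,303,235,280); print('redframe px',cv2.minAreaRect(k),cv2.contourArea(k))
# plane in frame
m=np.zeros(red.shape,np.uint8); cv2.drawContours(m,[k],-1,255,-1); uv=np.argwhere(m)[:,::-1]
P,ok=pts(c,uv); P=P[ok]; 
for _ in range(3):
    o=P.mean(0); n=np.linalg.svd(P-o)[2][2]; n*=np.sign(n[2]); e=(P-o)@n; P=P[abs(e)<2.5*e.std()+1e-4]
print('plane',o,n,e.std(),np.degrees(np.arccos(n[2])),np.degrees(np.arctan2(-n[1],-n[0])))
# frame pts onto plane
d=rays(c,k[:,0])@c['T'][:3,:3].T; t=c['T'][:3,3]; Q=t+d*(((o-t)@n)/(d@n))[:,None]
xa=np.cross([0,0,1],n); ya=-xa/np.linalg.norm(xa); ya*=np.sign(ya[1]); xa=np.cross(ya,n)
q=np.c_[(Q-o)@xa,(Q-o)@ya]; a=edge(q); print(a,'centre',o+xa*a[0][0]/1000+ya*a[0][1]/1000,xa,ya)
# base of stage/white
cv2.imwrite('pics/crop1.png',np.hstack([cv2.resize(im[225:290,370:425],None,fx=7,fy=7),cv2.resize(im[225:290,245:305],None,fx=6.5,fy=7)])[:,:,::-1])
```

```text
blue ((521.0118408203125, -141.2561492919922), (58.946529388427734, 48.59716033935547), 7.4649577140808105)
holder ((519.36865234375, -142.81910705566406), (162.06051635742188, 164.3032989501953), 0.2632772624492645)
yellow 15 [ 0.51572601 -0.13935846  0.072     ]Traceback (most recent call last):
  File "<stdin>", line 15, in <module>
  File "<stdin>", line 6, in big
ValueError: max() iterable argument is empty
```

Run:
```python
from h import *
c=cam('top'); im=c['img']
cv2.imwrite('pics/crop1.png',np.hstack([cv2.resize(im[225:290,370:425],None,fx=7,fy=7),cv2.resize(im[225:290,240:312],None,fx=5.5,fy=7)])[:,:,::-1])
print(onz(c,[[277,257],[397,251],[515,290]],0.08))
uv=np.array([(x,y) for x in range(262,291,2) for y in range(245,270,2)]);P,ok=pts(c,uv);P=P[ok]
for _ in range(4):
    o=P.mean(0); n=np.linalg.svd(P-o)[2][2]; n*=np.sign(n[2]); e=(P-o)@n; P=P[abs(e)<2*e.std()+1e-4]
print('plane',o,n,e.std(),len(P),np.degrees(np.arccos(n[2])),np.degrees(np.arctan2(-n[1],-n[0])))
P,ok=pts(c,[[515,290],[500,268],[485,290]]);print(P)
w=cam('wrist'); print(np.array(w['T_tool_cam']).round(3),w['f'],w['fovy'])
s=r.observe();q=s['ee_rot'];M=R.from_quat([q[1],q[2],q[3],q[0]]);print(M.inv().apply(np.array([.44,-.141,.28])-s['eef_pos']))
print(M.as_matrix().round(3))
```

```text
[[ 0.50127131  0.17193128  0.08      ]
 [ 0.51968227 -0.13692876  0.08      ]
 [ 0.41910344 -0.44971935  0.08      ]]
plane [0.49938245 0.17501033 0.10099921] [-0.24532083 -0.06820818  0.96703947] 0.0022265463732747356 168 14.751455774691776 15.53787934542925
[[ 0.41738969 -0.43336635  0.12250896]
 [ 0.47293377 -0.39329594  0.12763678]
 [ 0.41767736 -0.35415442  0.12203933]]
[[ 0.     0.965  0.263  0.067]
 [ 1.    -0.     0.    -0.001]
 [ 0.     0.263 -0.965 -0.142]
 [ 0.     0.     0.     1.   ]] 337.1812117818603 70.88526208941616
[ 0.39362829 -0.38280948 -0.04884187]
[[ 0.971  0.238 -0.   ]
 [ 0.238 -0.971  0.001]
 [ 0.    -0.001 -1.   ]]
```

View pics/crop1.png

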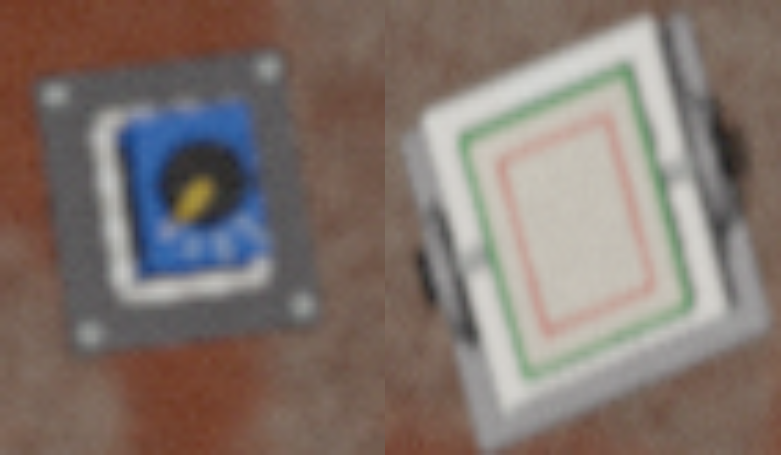

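The crop shows the white dots on the side nearest the robot (image bottom), so marker x lies roughly along world x. The pointer aims down-left at about (185,215) in the crop, and the red frame is clear. Next I move the wrist camera over the marker.

Careful with the scale: turns go in shares of 90 degrees. That gives: 0.03 rad / 1.5708 = 0.0191.

```bash
python3 -m pendant '[{"xyz":[0.06,-0.045,0],"rotvec":[0,0,0.0064]},{"xyz":[0.12,-0.09,0],"rotvec":[0,0,0.0127]},{"xyz":[0.17,-0.128,0],"rotvec":[0,0,0.0191]},{"xyz":[0.22,-0.166,0],"rotvec":[0,0,0.0255]},{"xyz":[0.27,-0.204,0],"rotvec":[0,0,0.0318]},{"xyz":[0.32,-0.242,0],"rotvec":[0,0,0.0446]},{"xyz":[0.37,-0.28,0],"rotvec":[0,0,0.0573]},{"xyz":[0.42,-0.318,0],"rotvec":[0,0,0.07]},{"xyz":[0.46,-0.346,0.015],"rotvec":[0,0,0.07]},{"xyz":[0.48,-0.362,0.03],"rotvec":[0,0,0.07]},{"xyz":[0.48,-0.362,0.03],"rotvec":[0,0,0.07]},{"xyz":[0.48,-0.362,0.03],"rotvec":[0,0,0.07]}]'
cat > m.py <<'E'
from h import *
import sys
def look(tag):
    w=cam('wrist'); s=r.observe(); im=w['img']; hsv=cv2.cvtColor(im,cv2.COLOR_RGB2HSV)
    m=cv2.inRange(hsv,(105,120,50),(125,255,255)); m=cv2.morphologyEx(m,cv2.MORPH_CLOSE,np.ones((15,15)))
    k=max(cv2.findContours(m,cv2.RETR_EXTERNAL,cv2.CHAIN_APPROX_NONE)[0],key=cv2.contourArea)
    P=onz(w,k[:,0],.055); a=cv2.minAreaRect((P[:,:2]*1000).astype(np.float32)); print('blue',a)
    x,y,ww,hh=cv2.boundingRect(k); x-=25;y-=25
    crop=im[y:y+hh+50,x:x+ww+50]; hc=hsv[y:y+hh+50,x:x+ww+50]
    bl=np.argwhere(cv2.inRange(hc,(0,0,0),(180,160,70)))[:,::-1]+[x,y]
    bl=np.array([p for p in bl if cv2.pointPolygonTest(k,(float(p[0]),float(p[1])),False)>0])
    mb=np.zeros(m.shape,np.uint8)
    if len(bl): mb[bl[:,1],bl[:,0]]=255
    kk=max(cv2.findContours(mb,cv2.RETR_EXTERNAL,cv2.CHAIN_APPROX_NONE)[0],key=cv2.contourArea)
    B=onz(w,cv2.convexHull(kk)[:,0],.0755); (bx,by),rad=cv2.minEnclosingCircle((B[:,:2]*1000).astype(np.float32)); print('collar',bx,by,rad)
    ye=np.argwhere(cv2.inRange(hc,(20,110,90),(36,255,255)))[:,::-1]+[x,y]
    ye=np.array([p for p in ye if cv2.pointPolygonTest(k,(float(p[0]),float(p[1])),False)>0])
    if len(ye):
        Y=onz(w,ye,.0765)[:,:2]*1000; v=np.linalg.svd(Y-Y.mean(0))[2][0]; v*=np.sign(v@(Y.mean(0)-[bx,by])); print('ptr',len(ye),Y.mean(0),np.degrees(np.arctan2(v[1],v[0])),'ctr->mean',np.degrees(np.arctan2(*(Y.mean(0)-[bx,by])[::-1])))
    wh=cv2.inRange(hc,(0,0,170),(180,90,255)); n,_,st,ce=cv2.connectedComponentsWithStats(wh)
    for i in range(1,n):
        p=ce[i]+[x,y]
        if st[i,4]<60 and cv2.pointPolygonTest(k,tuple(map(float,p)),True)>1:
            q=onz(w,[p],.0555)[0]*1000; print('dot',st[i,4],p.round(),q[:2].round(1),np.degrees(np.arctan2(q[1]-by,q[0]-bx)).round(1))
    f=min(560/crop.shape[0],760/crop.shape[1]); cv2.imwrite(f'pics/{tag}.png',cv2.resize(crop,None,fx=f,fy=f)[:,:,::-1])
    print('tcp',s['eef_pos'],s['ee_rot'],s['time_s'])
look(sys.argv[1])
E
python3 m.py w1
```

```text
time_s: 1.75
eef_pos: [0.5286, -0.1412, 0.2013]
ee_rot: [0.0, 0.998, 0.066, -0.0]
contact_force: [0.2, -1.0, 0.6]
gripper_width: 0.0852
finger_force: 0.0
blue ((526.3439331054688, -140.81045532226562), (64.0681381225586, 44.77081298828125), 7.529780864715576)
collar 526.748291015625 -141.1605682373047 16.580001831054688
ptr 72 [ 515.58233873 -135.61835189] 144.219412765408 ctr->mean 153.60251337292434
dot 7 [299. 245.] [ 505.8 -128.7] 149.3
dot 6 [301. 249.] [ 502.2 -131.5] 158.5
dot 14 [308. 254.] [ 499.  -138.4] 174.2
dot 28 [323. 256.] [ 498.9 -151.2] -160.2
tcp [ 0.52864821 -0.1417938   0.20169835] [3.45641868e-04 9.97885307e-01 6.49983686e-02 8.11343195e-05] 1.8
```

View pics/w1.png

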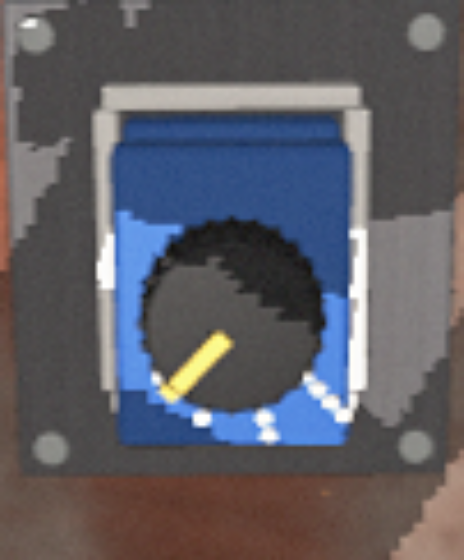

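The close view shows the pointer aimed at the one-dot row (tip about (170,395)). The two-dot row is at (202,418), the three-dot row at (265,425) and the four-dot row at (330,398), with the inner dots hidden behind the collar. So about 0.9–1.0 rad anticlockwise is needed.

```bash
python3 -m pendant '[{"xyz":[-0.002,-0.001,0.05]},{"xyz":[-0.0045,-0.0014,0.1]},{"xyz":[-0.0045,-0.0014,0.13]},{"xyz":[-0.0045,-0.0014,0.143]},{"xyz":[-0.0045,-0.0014,0.143]}]' && python3 -m pendant '[{},{},{},{},{},{},{},{}]' 0.025 25
```

```text
time_s: 2.42
eef_pos: [0.524, -0.141, 0.0584]
ee_rot: [-0.0, 0.998, 0.065, -0.0]
contact_force: [0.2, -0.2, 0.0]
gripper_width: 0.085
finger_force: 0.0
time_s: 3.42
eef_pos: [0.5252, -0.1407, 0.0595]
ee_rot: [0.001, 0.998, 0.065, 0.001]
contact_force: [0.5, -1.5, 6.3]
gripper_width: 0.0319
finger_force: 25.2
```

To row units: -0.93 rad / 1.5708 = -0.5921.

```bash
python3 -m pendant '[{"xyz":[0,0,-0.001],"rotvec":[0,0,-0.0764]},{"xyz":[0,0,-0.001],"rotvec":[0,0,-0.1528]},{"xyz":[0,0,-0.001],"rotvec":[0,0,-0.2292]},{"xyz":[0,0,-0.001],"rotvec":[0,0,-0.3056]},{"xyz":[0,0,-0.001],"rotvec":[0,0,-0.382]},{"xyz":[0,0,-0.001],"rotvec":[0,0,-0.4584]},{"xyz":[0,0,-0.001],"rotvec":[0,0,-0.5348]},{"xyz":[0,0,-0.001],"rotvec":[0,0,-0.5921]},{"xyz":[0,0,-0.001],"rotvec":[0,0,-0.5921]},{"xyz":[0,0,-0.001],"rotvec":[0,0,-0.5921]}]' && python3 -m pendant '[{},{},{},{},{"xyz":[0,0,-0.06],"rotvec":[0,0,0.0637]},{"xyz":[0,0,-0.1],"rotvec":[0,0,0.1783]},{"xyz":[0,0,-0.12],"rotvec":[0,0,0.2928]},{"xyz":[0,0,-0.12],"rotvec":[0,0,0.4074]},{"xyz":[0,0,-0.12],"rotvec":[0,0,0.522]},{"xyz":[0,0,-0.12],"rotvec":[0,0,0.5921]},{"xyz":[0,0,-0.12],"rotvec":[0,0,0.5921]},{"xyz":[0,0,-0.12],"rotvec":[0,0,0.5921]}]' 0.085 && python3 m.py w2
```

```text
time_s: 4.68
eef_pos: [0.5239, -0.1398, 0.0593]
ee_rot: [-0.001, 0.863, 0.505, -0.0]
contact_force: [-2.1, 0.1, 4.5]
gripper_width: 0.032
finger_force: 25.1
time_s: 6.18
eef_pos: [0.5242, -0.1401, 0.1792]
ee_rot: [0.0, 0.998, 0.066, -0.0]
contact_force: [-0.2, -0.4, -0.0]
gripper_width: 0.085
finger_force: 0.0
blue ((526.103271484375, -140.7628631591797), (63.657676696777344, 44.65447235107422), 7.833003997802734)
collar 526.4337768554688 -141.1790771484375 17.02560043334961
ptr 64 [ 514.82076565 -144.56037166] -157.28167588639357 ctr->mean -163.76632469899815
dot 7 [300. 248.] [ 505.8 -128.9] 149.3
dot 47 [340. 253.] [ 506.  -162.3] -134.0
dot 28 [326. 260.] [ 498.8 -151.5] -159.6
dot 17 [310. 258.] [ 498.9 -138.7] 174.8
dot 2 [321. 258.] [ 500.1 -147.4] -166.6
tcp [ 0.52419717 -0.14013238  0.17921274] [-3.91389098e-05  9.97823500e-01  6.59413161e-02 -6.37662867e-05] 6.225
```

View pics/w2.png

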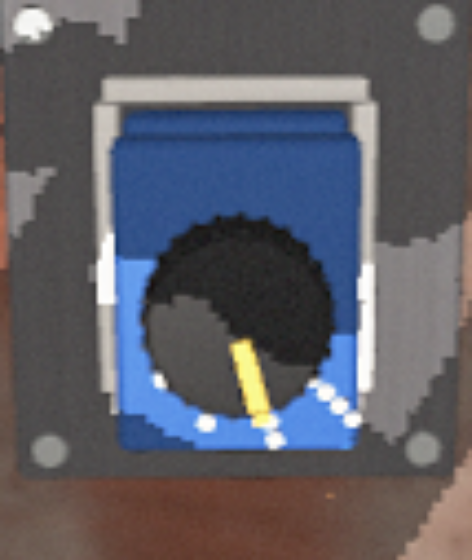

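The pointer now points along the three-dot row (tip at (262,415), dots at (275,440)), 58.5° round from the start. Next I grip the waist.

```bash
python3 -m pendant '[{"xyz":[0,0.0007,0.06]},{"xyz":[0,0.0007,0.1]},{"xyz":[0,0.0007,0.14]},{"xyz":[0,0.0007,0.159]},{"xyz":[0,0.0007,0.159]}]' && python3 -m pendant '[{},{},{},{},{},{},{}]' 0.035 60
```

```text
time_s: 6.85
eef_pos: [0.5233, -0.1404, 0.0191]
ee_rot: [-0.001, 0.998, 0.066, -0.001]
contact_force: [0.6, 0.2, 0.6]
gripper_width: 0.0849
finger_force: 0.0
time_s: 7.72
eef_pos: [0.5263, -0.1417, 0.0224]
ee_rot: [0.001, 0.998, 0.065, 0.002]
contact_force: [-1.3, 0.1, 6.0]
gripper_width: 0.0451
finger_force: 63.0
```

```bash
python3 -m pendant '[{"xyz":[0,0,-0.02]},{"xyz":[0,0,-0.06]},{"xyz":[0,0,-0.11]},{"xyz":[0,-0.03,-0.16]},{"xyz":[0,-0.075,-0.2]},{"xyz":[0,-0.12,-0.23]},{"xyz":[-0.005,-0.16,-0.23]},{"xyz":[-0.005,-0.16,-0.23]},{"xyz":[-0.005,-0.16,-0.23]}]'
cat > p.py <<'E'
from h import *
import sys
w=cam('wrist'); s=r.observe(); save(w,sys.argv[1]); print(s['eef_pos'],s['ee_rot'],s['time_s'])
for n,c in [('wrist',w),('top',cam('top'))]:
    im=c['img']; hsv=cv2.cvtColor(im,cv2.COLOR_RGB2HSV)
    # project nominal region by depth: points near pad
    uv=np.stack(np.meshgrid(np.arange(640),np.arange(480)),-1).reshape(-1,2); P,ok=pts(c,uv)
    near=(ok&(abs(P[:,0]-.5)<.09)&(abs(P[:,1]-.174)<.09)&(P[:,2]>.06)&(P[:,2]<.15)).reshape(480,640).astype(np.uint8)*255
    def best(m,amin):
        m=cv2.morphologyEx(m&near,cv2.MORPH_CLOSE,np.ones((3,3)))
        ks=cv2.findContours(m,cv2.RETR_EXTERNAL,cv2.CHAIN_APPROX_NONE)[0]; k=max(ks,key=lambda k:cv2.contourArea(cv2.convexHull(k))); return cv2.convexHull(k)
    kr=best(cv2.inRange(hsv,(0,50,100),(9,255,255))|cv2.inRange(hsv,(168,50,100),(180,255,255)),1)
    kg=best(cv2.inRange(hsv,(45,60,40),(90,255,255)),1)
    m=np.zeros((480,640),np.uint8); cv2.drawContours(m,[kg],-1,255,-1); m=cv2.erode(m,np.ones((3,3)))
    Q=P[(m.ravel()>0)&ok]
    for _ in range(5):
        o=Q.mean(0); nn=np.linalg.svd(Q-o,full_matrices=False)[2][2]; nn*=np.sign(nn[2]); e=(Q-o)@nn; Q=Q[abs(e)<2*e.std()+2e-4]
    print(n,'plane',o.round(4),nn.round(4),'std',e.std().round(5),len(Q),'slope',np.degrees(np.arccos(nn[2])).round(2),'az',np.degrees(np.arctan2(-nn[1],-nn[0])).round(2))
    ya=np.cross(nn,-np.array([nn[0],nn[1],0])); ya/=np.linalg.norm(ya); xa=np.cross(ya,nn)
    for t,k in (('red',kr),('green',kg)):
        d=rays(c,k[:,0])@c['T'][:3,:3].T; t0=c['T'][:3,3]; G=t0+d*(((o-t0)@nn)/(d@nn))[:,None]
        a=cv2.minAreaRect((np.c_[(G-o)@xa,(G-o)@ya]*1000).astype(np.float32)); print(t,np.round(a[1],1),round(a[2],2),'ctr',(o+xa*a[0][0]/1000+ya*a[0][1]/1000).round(4), 'px',cv2.boundingRect(k))
        b=cv2.boxPoints(a); e=b[np.argmax([np.linalg.norm(b[1]-b[0]),np.linalg.norm(b[2]-b[1])])+1]-b[np.argmax([np.linalg.norm(b[1]-b[0]),np.linalg.norm(b[2]-b[1])])]
        l=(xa*e[0]+ya*e[1]); l*=np.sign(l[0]); l/=np.linalg.norm(l); print('  long axis',l.round(4),'az',np.degrees(np.arctan2(l[1],l[0])).round(2),'elev',np.degrees(np.arcsin(l[2])).round(2))
E
python3 p.py w3
```

```text
time_s: 8.85
eef_pos: [0.4978, 0.017, 0.2494]
ee_rot: [0.0, 0.998, 0.066, -0.001]
contact_force: [0.2, -0.4, -1.2]
gripper_width: 0.0452
finger_force: 63.0
[0.49803961 0.01657863 0.24944639] [ 1.48727611e-04  9.97874482e-01  6.51607917e-02 -7.53440772e-04] 8.9
wrist plane [0.5056 0.179  0.1006] [-0.2477 -0.0887  0.9648] std 0.00063 9187 slope 15.25 az 19.71
red [54.7 68.6] 89.92 ctr [0.5011 0.1795 0.0995] px (85, 150, 93, 83)
  long axis [0.9087 0.3241 0.2631] az 19.63 elev 15.25
green [86.5 95.7] 89.67 ctr [0.5027 0.1776 0.0998] px (61, 128, 139, 119)
  long axis [0.9102 0.3199 0.2631] az 19.37 elev 15.25p.py:17: RuntimeWarning: Mean of empty slice.
  o=Q.mean(0); nn=np.linalg.svd(Q-o,full_matrices=False)[2][2]; nn*=np.sign(nn[2]); e=(Q-o)@nn; Q=Q[abs(e)<2*e.std()+2e-4]
  ret = um.true_divide(
Traceback (most recent call last):
  File "p.py", line 17, in <module>
    o=Q.mean(0); nn=np.linalg.svd(Q-o,full_matrices=False)[2][2]; nn*=np.sign(nn[2]); e=(Q-o)@nn; Q=Q[abs(e)<2*e.std()+2e-4]
                    ~~~~~~~~~~~~~~~~~~~~~~~~~~~~~~~~~~~~~~~~~^^^
IndexError: index 2 is out of bounds for axis 0 with size 0
```

View pics/w3.png

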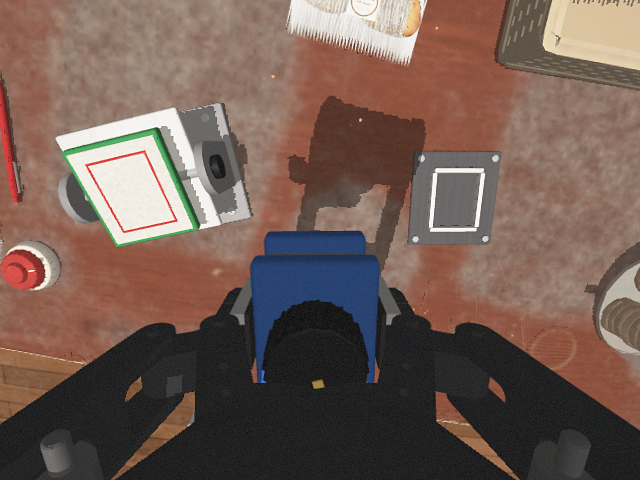

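The view shows the pad at upper left with the red frame around (130,191), the empty holder at (457,197), and the gripped marker's deck between columns 251 and 379 with its far edge at row 257. The measured frame, 68.6 x 54.7 mm, agrees with the given size. Next I check the marker's pose in the hand and work out the hover pose.

```bash
cat > hand.py <<'E'
from h import *
w=cam('wrist'); T=np.array(w['T_tool_cam'])
hsv=cv2.cvtColor(w['img'],cv2.COLOR_RGB2HSV); b=cv2.inRange(hsv,(105,120,30),(125,255,255)); b[:, :200]=0; b[:,430:]=0
uv=np.argwhere(b)[:,::-1]; d=w['depth'][uv[:,1],uv[:,0]]; P=(rays(w,uv)*d[:,None])@T[:3,:3].T+T[:3,3]; P=P[d>0]
D=P[abs(P[:,2]-np.median(P[P[:,2]<-.02][:,2]))<.004]; o=D.mean(0)
for _ in range(4):
    o=D.mean(0); n=np.linalg.svd(D-o,full_matrices=False)[2][2]; n*=-np.sign(n[2]); e=(D-o)@n; D=D[abs(e)<2*e.std()+2e-4]
print('deck',o.round(4),'n',n.round(4),len(D),'x',np.percentile(D[:,0],[1,99]).round(4),'y',np.percentile(D[:,1],[1,99]).round(4))
# deck top edge by rays onto plane z
zt=o[2]; r_=rays(w,uv)@T[:3,:3].T; X=T[:3,3]+r_*((zt-T[2,3])/r_[:,2])[:,None]
for lo in (252,262,275,290,310,330):
    q=X[uv[:,1]==lo]; print(lo,q[:,0].mean().round(4),q[:,1].min().round(4),q[:,1].max().round(4))
E
python3 hand.py
cat > go.py <<'E'
from h import *
import sys
C=np.array([.5011,.1795,.0995]); n=np.array([-.2477,-.0887,.9648]); xl=np.array([.9087,.3241,.2631])
h=float(sys.argv[1]); fx=float(sys.argv[2]); face=float(sys.argv[3]); fy=float(sys.argv[4]) if len(sys.argv)>4 else 0
n/=np.linalg.norm(n); xl-=n*(xl@n); xl/=np.linalg.norm(xl); A=np.c_[xl,-np.cross(n,xl),-n]
s=r.observe(); q=s['ee_rot']; M=R.from_quat([q[1],q[2],q[3],q[0]]).as_matrix()
tcp=C+n*h-A@np.array([fx,fy,face])
print('tcp',tcp,'shift',(M.T@(tcp-s['eef_pos'])).round(4),'rot',R.from_matrix(M.T@A).as_rotvec().round(4))
E
python3 go.py 0.04 0 0.0174
```

```text
deck [ 0.0138 -0.001  -0.0317] n [ 0.0035  0.0019 -1.    ] 7379 x [-0.02    0.0269] y [-0.0232  0.0213]
252 0.0307 -0.0181 0.0159
262 0.027 -0.0228 0.0205
275 0.0222 -0.0234 0.0211
290 0.0165 -0.0233 0.0211
310 0.0086 -0.0234 0.0211
330 0.0005 -0.0234 0.0212
tcp [0.48688246 0.17440878 0.1548778 ] shift [ 0.0092 -0.1583  0.0947] rot [ 0.0286  0.2664 -0.212 ]
```

To row units: 0.2664 rad / 1.5708 = 0.1696.

```bash
python3 go.py 0.04 -0.001 0.018 -0.001; python3 -m pendant '[{"xyz":[0.002,-0.05,0],"rotvec":[0.0032,0.0255,-0.0255]},{"xyz":[0.004,-0.1,0],"rotvec":[0.0064,0.0573,-0.0509]},{"xyz":[0.007,-0.14,0.02],"rotvec":[0.0095,0.0955,-0.0764]},{"xyz":[0.009,-0.158,0.05],"rotvec":[0.0127,0.1273,-0.1019]},{"xyz":[0.01,-0.158,0.08],"rotvec":[0.0182,0.1655,-0.1273]},{"xyz":[0.01,-0.158,0.094],"rotvec":[0.0182,0.1696,-0.135]},{"xyz":[0.01,-0.158,0.094],"rotvec":[0.0182,0.1696,-0.135]},{"xyz":[0.01,-0.158,0.094],"rotvec":[0.0182,0.1696,-0.135]}]' && python3 go.py 0.04 -0.001 0.018 -0.001; python3 p.py w4 2>/dev/null
python3 - <<'E'
from h import *
save(cam('side'),'s4')
import cv2
i=cv2.imread('pics/s4.png')[180:310,240:420]; j=cv2.imread('pics/w4.png')
cv2.imwrite('pics/c4.png',np.hstack([cv2.resize(i,None,fx=2.2,fy=2.2),cv2.resize(j,(381,286))]))
E
```

```text
tcp [0.48797857 0.17373781 0.15571944] shift [ 0.0102 -0.1575  0.0939] rot [ 0.0286  0.2664 -0.212 ]
time_s: 10.0
eef_pos: [0.4889, 0.1747, 0.1572]
ee_rot: [-0.023, 0.976, 0.169, 0.132]
contact_force: [-0.2, 0.1, -2.1]
gripper_width: 0.0452
finger_force: 63.1
tcp [0.48797857 0.17373781 0.15571944] shift [-0.0016  0.0006  0.0011] rot [ 0.0004 -0.0025  0.0003]
[0.48923606 0.17487808 0.15768113] [-0.02279866  0.97638112  0.16917778  0.13243495] 10.05
wrist plane [0.5227 0.1866 0.1336] [0.8831 0.3273 0.3362] std 0.00679 10157 slope 70.35 az -159.66
red [54.9 52.1] 87.21 ctr [0.524  0.1887 0.128 ] px (272, 204, 90, 28)
  long axis [ 0.3318 -0.9422  0.0459] az -70.6 elev 2.63
green [113.1 181.5] 86.16 ctr [0.5283 0.1951 0.1104] px (247, 180, 139, 97)
  long axis [ 0.3378  0.0538 -0.9397] az 9.05 elev -70.0
```

View pics/c4.png

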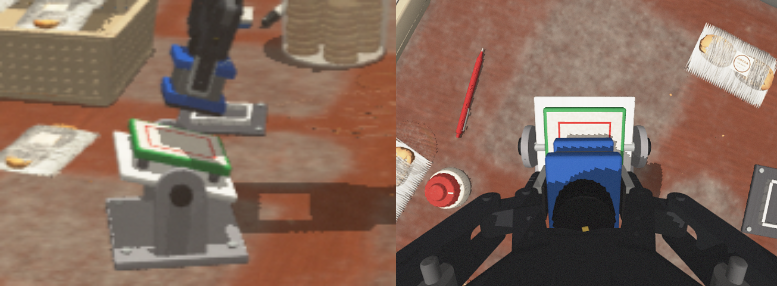

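The marker's base is parallel to the pad in the side view, and the far end of the red frame shows past the marker (around (585,128)). I refine the offset from that far edge, in the tool frame.

```bash
cat > ref.py <<'E'
from h import *
w=cam('wrist'); T=np.array(w['T_tool_cam']); hsv=cv2.cvtColor(w['img'],cv2.COLOR_RGB2HSV)
uv=np.stack(np.meshgrid(np.arange(640),np.arange(480)),-1).reshape(-1,2); d=w['depth'].reshape(-1)
P=(rays(w,uv)*d[:,None])@T[:3,:3].T+T[:3,3]
red=(cv2.inRange(hsv,(0,50,100),(9,255,255))|cv2.inRange(hsv,(168,50,100),(180,255,255))).ravel()>0
box=(uv[:,0]>240)&(uv[:,0]<400)&(uv[:,1]>150)&(uv[:,1]<260)
white=cv2.inRange(hsv,(0,0,150),(180,60,255)).ravel()>0
k=box&red; z0=np.median(P[k&(d>0)][:,2])
W=P[box&(white|red)&(d>0)&(abs(P[:,2]-z0)<.006)]
for _ in range(5):
    o=W.mean(0); n=np.linalg.svd(W-o,full_matrices=False)[2][2]; n*=-np.sign(n[2]); e=(W-o)@n; W=W[abs(e)<2*e.std()+2e-4]
print('pad plane at',o.round(4),'n',n.round(4),len(W),e.std())
rr=rays(w,uv[k])@T[:3,:3].T; X=T[:3,3]+rr*(((o-T[:3,3])@n)/(rr@n))[:,None]
q=uv[k]; print('px',q.min(0),q.max(0))
for v in range(q[:,1].min(),q[:,1].max()+1,3):
    s=X[q[:,1]==v]; print(v,len(s),'x',s[:,0].mean().round(4),'y',s[:,1].min().round(4),s[:,1].max().round(4),'mid',((s[:,1].min()+s[:,1].max())/2).round(4))
print('z under x=0',(o[2]-(n[0]*(0-o[0])+n[1]*(0-o[1]))/n[2]))
E
python3 ref.py; python3 hand.py|head -3
```

```text
pad plane at [ 0.0263 -0.      0.0595] n [ 5.e-04  1.e-04 -1.e+00] 5603 0.0005815176678479827
px [242 151] [399 231]
151 26 x 0.0625 y -0.0434 0.0404 mid -0.0015
154 30 x 0.0609 y -0.0429 0.0481 mid 0.0026
157 36 x 0.0591 y -0.0383 0.0476 mid 0.0047
160 27 x 0.0574 y -0.0366 0.0477 mid 0.0055
deck [ 0.0137 -0.001  -0.0317] n [ 3.4e-03  8.0e-04 -1.0e+00] 7360 x [-0.02    0.0269] y [-0.0232  0.0213]
252 0.0307 -0.0181 0.0159
262 0.027 -0.0228 0.0209ref.py:16: RuntimeWarning: Mean of empty slice.
  s=X[q[:,1]==v]; print(v,len(s),'x',s[:,0].mean().round(4),'y',s[:,1].min().round(4),s[:,1].max().round(4),'mid',((s[:,1].min()+s[:,1].max())/2).round(4))
  ret = ret.dtype.type(ret / rcount)
Traceback (most recent call last):
  File "ref.py", line 16, in <module>
    s=X[q[:,1]==v]; print(v,len(s),'x',s[:,0].mean().round(4),'y',s[:,1].min().round(4),s[:,1].max().round(4),'mid',((s[:,1].min()+s[:,1].max())/2).round(4))
                                                                  ~~~~~~~~~~^^
ValueError: zero-size array to reduction operation minimum which has no identity
```

```bash
sed -i "s/^rr=/k=k\&(uv[:,0]>266)\&(uv[:,0]<368)\&(uv[:,1]>198)\nrr=/; s/    s=X\[q\[:,1\]==v\];/    s=X[q[:,1]==v]\n    if not len(s): continue\n   /; s/+1,3)/+1,2)/" ref.py; python3 ref.py; python3 go.py 0.04 -0.001 0.018 -0.001
```

```text
pad plane at [0.0265 0.0006 0.0592] n [-3.0e-04 -1.2e-03 -1.0e+00] 5723 0.0005786066167111712
px [273 204] [361 231]
204 68 x 0.0314 y -0.0262 0.0142 mid -0.006
206 89 x 0.0302 y -0.0263 0.0269 mid 0.0003
208 7 x 0.029 y -0.0263 0.0269 mid 0.0003
210 6 x 0.0278 y -0.0264 0.027 mid 0.0003
212 6 x 0.0265 y -0.0264 0.027 mid 0.0003
214 7 x 0.0253 y -0.0264 0.0271 mid 0.0003
216 8 x 0.024 y -0.0265 0.0271 mid 0.0003
218 8 x 0.0228 y -0.0265 0.0272 mid 0.0003
220 8 x 0.0215 y -0.0266 0.0272 mid 0.0003
222 8 x 0.0203 y -0.0266 0.0272 mid 0.0003
224 8 x 0.019 y -0.0266 0.0273 mid 0.0003
226 8 x 0.0178 y -0.0267 0.0273 mid 0.0003
228 7 x 0.0165 y -0.0261 0.0274 mid 0.0006
230 7 x 0.0152 y -0.0268 0.0268 mid 0.0
z under x=0 0.05921286975104227
tcp [0.48797857 0.17373781 0.15571944] shift [-0.0012  0.0012  0.0011] rot [ 0.0001 -0.0024  0.0013]
```

```bash
cat > f.py <<'E'
from h import *
n=np.array([-.2477,-.0887,.9648])
s=r.observe(); print('fn',n@s['contact_force'],'tau',s['ft_torque'])
E
python3 f.py; python3 -m pendant '[{"xyz":[-0.0012,0.0012,0.015],"rotvec":[0,-0.0006,0.0006]},{"xyz":[-0.0012,0.0012,0.03],"rotvec":[0,-0.0013,0.0006]},{"xyz":[-0.0012,0.0012,0.036],"rotvec":[0,-0.0013,0.0006]},{"xyz":[-0.0012,0.0012,0.038],"rotvec":[0,-0.0013,0.0006]},{"xyz":[-0.0012,0.0012,0.038],"rotvec":[0,-0.0013,0.0006]},{"xyz":[-0.0012,0.0012,0.038],"rotvec":[0,-0.0013,0.0006]}]'; python3 f.py; python3 ref.py | grep -v 'x 0.0[12]'; python3 go.py 0 -0.001 0.018 -0.001
```

```text
fn -2.8568895154043603 tau [-0.11742448  0.18979967  0.00300105]
time_s: 11.05
eef_pos: [0.497, 0.177, 0.1198]
ee_rot: [-0.023, 0.977, 0.169, 0.131]
contact_force: [-0.3, -1.0, -2.9]
gripper_width: 0.0447
finger_force: 63.1
fn -2.6294778693169336 tau [-0.09852894  0.20494279  0.04841052]
pad plane at [0.0311 0.0001 0.0207] n [-2.e-03 -4.e-04 -1.e+00] 6676 0.0005599859909306965
px [267 214] [367 254]
214 101 x 0.0332 y -0.0245 0.0247 mid 0.0001
216 101 x 0.0322 y -0.0246 0.0247 mid 0.0001
218 101 x 0.0312 y -0.0246 0.0247 mid 0.0001
220 2 x 0.0302 y 0.0243 0.0248 mid 0.0245
z under x=0 0.020798352946106855
tcp [0.49788626 0.1772857  0.11712863] shift [0.0002 0.0001 0.0029] rot [ 0.     -0.0003  0.0004]
```

```bash
sed -i 's/>266/>256/; s/<368/<378/; s/>198/>206/' ref.py; python3 ref.py | grep -v 'x 0.01'; python3 hand.py | head -2; python3 -m pendant '[{"xyz":[0,0,0.002]},{"xyz":[0,0,0.004]},{"xyz":[0,0,0.004]},{"xyz":[0,0,0.004]}]'; python3 f.py; python3 go.py 0 -0.001 0.018 -0.001
```

```text
pad plane at [ 0.0311 -0.      0.0208] n [-4.e-04 -4.e-04 -1.e+00] 6670 0.0005620610358082458
px [261 214] [370 255]
214 109 x 0.0332 y -0.0275 0.0262 mid -0.0007
216 110 x 0.0322 y -0.0275 0.0262 mid -0.0007
218 110 x 0.0312 y -0.0276 0.0262 mid -0.0007
220 9 x 0.0302 y -0.0276 0.0263 mid -0.0007
222 10 x 0.0291 y -0.0276 0.0263 mid -0.0007
224 10 x 0.0281 y -0.0277 0.0264 mid -0.0007
226 9 x 0.0271 y -0.0272 0.0264 mid -0.0004
228 8 x 0.0261 y -0.0273 0.026 mid -0.0007
230 8 x 0.0251 y -0.0273 0.026 mid -0.0007
232 9 x 0.024 y -0.0274 0.026 mid -0.0007
234 9 x 0.023 y -0.0274 0.0261 mid -0.0007
236 9 x 0.022 y -0.0274 0.0261 mid -0.0007
238 8 x 0.0209 y -0.0275 0.0262 mid -0.0007
z under x=0 0.02081210464559447
deck [ 0.0137 -0.0009 -0.0317] n [ 0.0027  0.002  -1.    ] 7369 x [-0.0198  0.0269] y [-0.0232  0.0214]
252 0.0307 -0.0181 0.0159
time_s: 11.7
eef_pos: [0.4978, 0.1774, 0.1158]
ee_rot: [-0.023, 0.977, 0.169, 0.131]
contact_force: [-1.0, -0.2, -0.1]
gripper_width: 0.0451
finger_force: 63.4
fn 0.1652361947583093 tau [-0.11242574  0.18302374  0.01727867]
tcp [0.49788626 0.1772857  0.11712863] shift [ 0.0004  0.0001 -0.0013] rot [-0.0001  0.0003  0.0005]
```

```bash
python3 -m pendant '[{"xyz":[0,0,0.001]},{"xyz":[0,0,0.002]},{"xyz":[0,0,0.003]},{"xyz":[0,0,0.004]},{"xyz":[0,0,0.004]},{"xyz":[0,0,0.004]}]'; for i in 1 2 3; do python3 f.py; python3 go.py 0 -0.001 0.018 -0.001; python3 ref.py | grep -E 'plane|under'; done; python3 hand.py|head -1
```

```text
time_s: 12.45
eef_pos: [0.4988, 0.1777, 0.112]
ee_rot: [-0.023, 0.977, 0.169, 0.131]
contact_force: [-3.9, -0.7, 5.5]
gripper_width: 0.0451
finger_force: 64.1
fn 6.351370179926196 tau [-0.16135246  0.30556519 -0.03032815]
tcp [0.49788626 0.1772857  0.11712863] shift [ 0.0004  0.0001 -0.0052] rot [-0.      0.0004  0.0005]
pad plane at [0.0316 0.0003 0.0179] n [-2.e-03 -5.e-04 -1.e+00] 6739 0.000561772294737374
z under x=0 0.017975530076105153
fn 6.207531833776165 tau [-0.13095942  0.29617597 -0.0036436 ]
tcp [0.49788626 0.1772857  0.11712863] shift [ 0.0004  0.0001 -0.0052] rot [-0.0001  0.0004  0.0005]
pad plane at [0.0316 0.0003 0.0179] n [-2.7e-03 -5.0e-04 -1.0e+00] 6752 0.0005620540688348667
z under x=0 0.017991452368157777
fn 5.89350795028584 tau [-0.18442688  0.28802023 -0.10648507]
tcp [0.49788626 0.1772857  0.11712863] shift [ 0.0004  0.0001 -0.0052] rot [-0.      0.0004  0.0005]
pad plane at [0.0316 0.0003 0.0179] n [-6.e-04 -4.e-04 -1.e+00] 6770 0.0005636235017287149
z under x=0 0.01792962018447334
deck [ 0.0137 -0.001  -0.0317] n [ 2.5e-03  9.0e-04 -1.0e+00] 7408 x [-0.0198  0.0269] y [-0.0232  0.0213]
```

```bash
python3 ref.py | sed -n 2,6p
python3 - <<'E'
from h import *
j=cam('wrist')['img'][180:420,200:440]; i=cam('side')['img'][180:310,240:420]
cv2.imwrite('pics/c5.png',np.hstack([cv2.resize(i,(420,400)),cv2.resize(j,(380,400))])[:,:,::-1])
E
```

```text
px [260 215] [371 255]
215 112 x 0.0333 y -0.0275 0.0262 mid -0.0007
217 112 x 0.0323 y -0.0276 0.0262 mid -0.0007
219 51 x 0.0313 y -0.0276 0.0263 mid -0.0007
221 10 x 0.0303 y -0.0276 0.0263 mid -0.0007
```

View pics/c5.png

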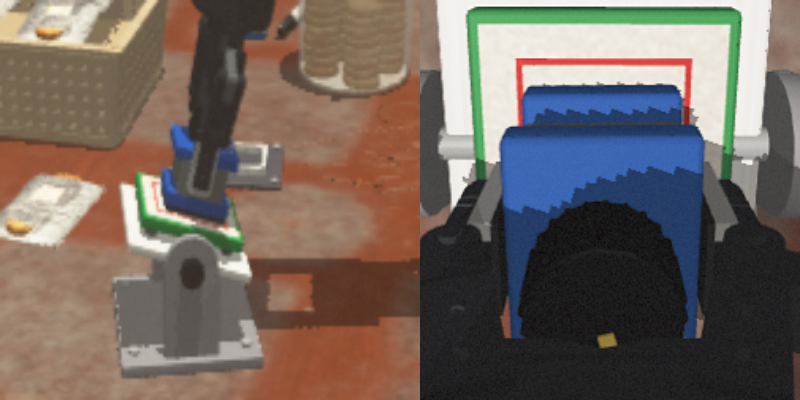

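The marker sits flush and square inside the red frame. In the wrist crop the frame's left, right and far sides show evenly around the blue base, with corners at about (518,60) and (690,60). The net push of about 8.9 N corresponds to about 5 mm of sink.

```bash
python3 -c "
from bench import r
print(r.sign_off())"
```

```text
the job is handed in; nothing more can be done
None
```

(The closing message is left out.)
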